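# Prop the ice bin open

## Task

Open the cafe's ice bin for refilling: take the prop rod that hangs at the side of its lid by its hand grip, push the lid up with it and set the rod's tip fully down into the hole of the catch on the bin's side, so that the lid stays up on the rod when you let go. The hole is not in the same spot along the catch each time, so feel for it with the tip: never force the tip against the catch, do not let the lid drop, and leave the glasses and other things on the counter as they are.

Things in the scene. Friction and masses are not known exactly. Their poses are not given: they have to be found in the camera images.
- bin: Stainless ice bin on the counter, fixed, 320 (its x) x 280 (its y) x 255 mm high. Origin: centre of its underside. x points from its front (drain tap) to its hinged back, z up. Rod, grip and catch are on its -y side. The lid's hinge line runs along y at x = 145, z = 262 mm; the lid is 312 mm deep, projects 8 mm past the sides, its top 25 mm above the hinge line.
- lid (a joint): Lid angle: 0 closed, grows as the lid rises, hard stop at 1.25. The lid (about 0.75 kg, up to a quarter more or less) falls shut whenever nothing holds it; propped it reads about 0.75 to 0.81.
- prop: Steel prop rod, 8 mm thick, 0.14 kg, hanging freely from a pivot bolt on the lid's -y edge. Origin: the pivot, 250 mm from the hinge line (shut: bin frame x = -105, y = -166, z = 262 mm). The rod runs 215 mm along its -z to the tip. Rod and lid swing only in the bin's x-z plane, so where the tip is in this plane sets the lid's angle.
- prop_tip (a point): Lower end of the prop rod: a rubber-tipped pin 9 mm thick (flat end 7 mm) and 12 mm long below an 18 mm wide collar. The point lies at the very end of the pin, 215 mm from the pivot.
- prop_grip (a point): Middle of the rod's hand grip: a grey round bar 16 mm thick, 100 mm long, sticking straight out from the rod (bin's -y), with a 22 mm end flange. The point is on the bar's axis, 66 mm out from the rod's centre line, 50 mm up the rod from its tip. Pinch it from above, fingers closing along the bin's x; the bar can turn between them.
- catch: Steel angle bracket, 104 mm long, fixed to the bin's -y side, axes as the bin's, with a grey block, 72 (x) x 28 (y) x 16 mm, screwed on it that does not move in use. Origin: in the rod's plane, level with the block's flat smooth top, 29 mm behind the bracket's front end (bin frame x = -53, y = -166, z = 235 mm).
- receipt_cup: Bystander: steel cup 72 mm wide, 70 mm high, with paper slips standing up to 125 mm. Origin: centre of its underside.
- tulip_glass: Bystander: empty tulip-shaped glass, up to 96 mm wide, 105 mm high. Origin: centre of its underside.
- tumbler: Bystander: empty tall glass 74 mm wide, 130 mm high. Origin: centre of its underside.
- round_tray: Bystander: round black serving tray 280 mm wide, 18 mm high. Origin: centre of its underside.
- milk_jug: Bystander: steel milk jug 90 mm wide, 105 mm high, with a handle. Origin: centre of its underside.
- ice_scoop: Bystander: aluminium ice scoop 215 mm long, 62 mm wide, 36 mm high, lying along its x. Origin: on the counter, 20 mm behind the middle of its bowl.
- catch_front (a point): The same point as the catch's origin. The block's hole (in the block's middle, square, 12.5 mm wide) is centred on the rod's plane and lies anywhere from 8 to 38 mm behind this point along the bin's x. Seated, the pin stands 12 mm deep, collar on the block. About 5 N of pressing is enough to feel for it; over 35 N is forcing it.

How it is judged:
By the outcome, as a careful person would: the job done as asked, in the order asked, and still so for the second after the job is handed in, with the robot touching nothing.
It also fails if it takes over 67 s, if anything falls off the work surface, if the arm or the gripper's body presses on something with over 40 N, if the wrist force passes 120 N, or if a joint passes its speed limit or range.

## Robot

A 6-joint arm with a two-finger parallel gripper is mounted at the origin on the work surface. World frame = base frame: x ahead of the robot, y to its left, z up, the work surface at z = 0. Lengths are in mm, angles in rad, forces in N, time in s.
With the tool pointing down it reaches from about 350 to 775 mm from the base axis. Payload 7.3 kg.
Tool frame: the origin (TCP) lies midway between the tips of the shut fingers; the grasp point (between the pads) lies 19 mm behind it (bot.hold_point_z is the distance from the TCP to the grasp point, in mm); z points along the fingers, x is the direction in which the jaws open and shut, and the axes are right-handed (so a half turn about z gives the same grasp; the last joint's range is limited). The gripper opens to 92 mm and grips with 3 to 60 N. Pads are 19 mm wide; open, the fingers measure 130 mm over their backs; the gripper's body (75 mm by 190 mm) begins 47 mm behind the grasp point.
Start: joints at [-1.476, 0.342, 1.524, -0, 1.275, -0.146], TCP at [125.223, -509.867, 226.741] pointing down, gripper open.
Joint ranges: [-2.53, 2.53], [-0.77, 2.02], [0.04, 2.7], [-1, 4.14], [0.28, 2.66], [-3.11, 3.11]. Speed limits (rad/s): [2.57, 2.57, 3.14, 3.14, 3.14, 3.14].

## Interface

Orientations are given as a unit quaternion [w, x, y, z].
In Python, from station import status, snapshot, bot gives the robot as it stands.
- The arm moves only by the shell command python3 -m inch 'ROWS' [OPENING] [FORCE]. ROWS is JSON, a list of rows, each a list of 4 numbers: the shift along the tool's x, y, z in m, then the turn about the tool's z in degrees. A call has 1 to 12 rows; each row is the pose to reach, as a shift and turn from the pose commanded when the call began, along the tool's axes at that moment; what a row does not reach only later rows make up. A row lasts 1/12 s, in which the tool goes at most 41.7 mm and 7.16 degrees, less where a joint would pass 70% of its speed; a pose out of reach is approached as far as the arm can. A call with a gripper value outside its range is refused whole. OPENING is the closure, from -1 (fully open) to 1 (shut), set as the call begins (- or left out, the last holds). The fingers move at their own pace and stop on an object; FORCE is the grip in N (left out, the last holds). Time passes only in rows, so rows that repeat a pose let the fingers close. It gives the time, the measured TCP pose, the force and the opening at its end, in the units of the state.
- status.get_obs(): the state, without advancing time (a new reading comes with each control period).
- snapshot(name): name is "scene" or "top" or "wrist"; returns a dict with "color" (400x640x3 uint8, red, green, blue), "range_z" (400x640 float32, mm along the optical axis (not along the pixel's ray), 0 where there is no reading), "intrinsics" (3x3 intrinsics, pixels), "origin" and "rotation" of the camera in the world; the wrist camera has in their place "T_tool_cam" (4x4, takes a point from camera to tool coordinates, whose origin is the TCP and whose axes are the tool frame's). Camera axes: x right, y up, looking along -z (the intrinsics and any distortion apply to the point x, -y, -z); pixel columns grow to the right and rows downward; lengths in mm; the calibration is good to about 2 mm. A picture is of the moment at which its call begins: read the wrist's pose just before it.
- bot.sign_off(): hands the job in, once; it reports no verdict.
The state is a dict: "t": time; "joints": joint angles; "qd": joint speeds; "joint_efforts": joint torques, N m; "tool_pos": TCP position; "tcp_rot": TCP orientation; "force": force on the tool from outside, world axes, zero at the start; "torque": the same for the moment, N m; "gripper_width": finger opening in mm.
Only numpy, scipy, OpenCV 4.12 (cv2) and the standard library are available. Lean on these libraries where they do the work, as an engineer would, in place of code of your own. Each camera call takes 0.05 s, during which the arm holds its last target.

## Working session

There is one attempt and no reset: what is moved stays moved. The work goes in short steps, Python scripts to look and compute and a shell command to move; the robot and the scene stay as the last step left them, time stands still between calls to the robot, and variables do not carry over. Pictures are saved under pics/ and viewed, and the job is handed in when it is done.

```bash
ls; mkdir -p pics; cat > h.py <<'E'
import numpy as np, cv2
from station import status, snapshot, bot
def save(n,f):
    s=snapshot(n); cv2.imwrite('pics/'+f,s['color'][:,:,::-1]); np.savez('pics/'+f+'.npz',**{k:v for k,v in s.items()}); return s
def pts(s):
    K=np.array(s['intrinsics']);z=s['range_z'];v,u=np.mgrid[0:400,0:640]
    x=(u-K[0,2])/K[0,0]*z;y=(v-K[1,2])/K[1,1]*z
    return np.stack([x,-y,-z],-1)@np.array(s['rotation']).T+np.array(s['origin'])
E
python3 - <<'E'
from h import *
print(status.get_obs(), bot.hold_point_z)
for n in ['scene','top']:
    s=save(n,n+'1.png'); print(n,s.keys(),s['intrinsics'],s['origin'],s['rotation'])
E
```

```text
pics
{'t': 0.0, 'joints': array([-1.47600172e+00,  3.42756430e-01,  1.52503562e+00,  3.00332455e-06,
        1.27540134e+00, -1.45990054e-01]), 'qd': array([ 1.67193266e-03,  1.27351446e-03, -1.73896046e-04,  1.35258867e-03,
        1.82523476e-06,  1.87648319e-05]), 'joint_efforts': array([-1.27979915e-04, -4.31240451e+01, -2.44220620e+01,  7.18770898e-02,
        5.59611549e-02, -1.09562422e-04]), 'tool_pos': array([ 125.18168268, -509.4281008 ,  226.02098202]), 'tcp_rot': array([-5.81234282e-04,  7.86912665e-01, -6.17063868e-01, -5.50233109e-04]), 'force': array([ 0.92011541,  0.05419703, -0.27860944]), 'torque': array([0.03321165, 0.06025384, 0.00500963]), 'gripper_width': 91.44822977892845} 18.8
scene dict_keys(['color', 'range_z', 'intrinsics', 'origin', 'rotation']) [[502.76495842   0.         315.12066877]
 [  0.         502.76495842 203.14436368]
 [  0.           0.           1.        ]] [  11.09725329   70.09804292 1869.89890755] [-0.64687812 -0.10618731  0.12736726  0.74434571]
top dict_keys(['color', 'range_z', 'intrinsics', 'origin', 'rotation']) [[437.56319739   0.         319.89983613]
 [  0.         437.56319739 197.88565507]
 [  0.           0.           1.        ]] [ 317.89259446  -25.27345735 1875.19056621] [-0.7021122  -0.05549268  0.05094576  0.7080703 ]
```

View pics/scene1.png

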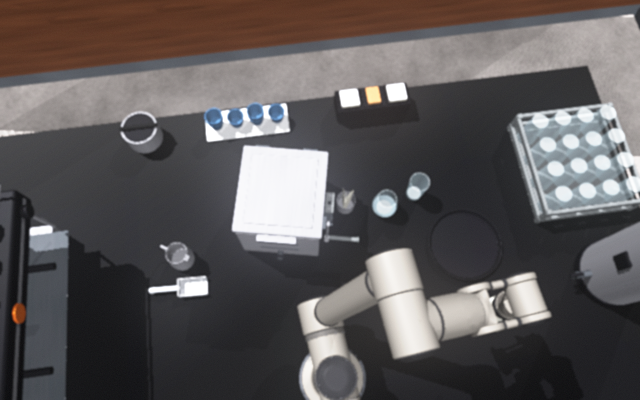

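View pics/top1.png

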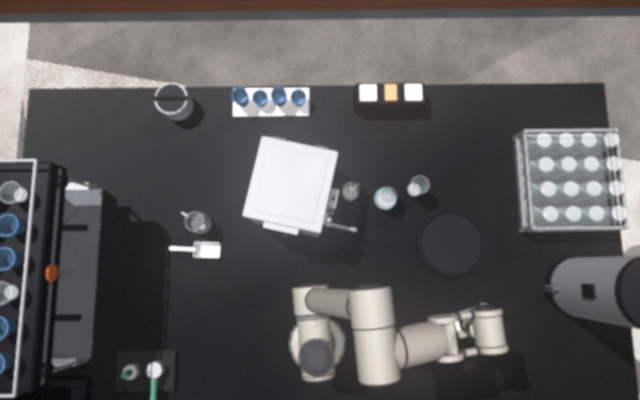

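The top view shows the lid's white quadrilateral at about (243-338, 137-235), with the rod grip at (328-356, 222-231). The bin is yawed slightly. Beside the rod are the receipt cup (350,190), tulip glass (386,198) and tumbler (418,186). Next I'll measure them.

```bash
cat > h.py <<'E'
import numpy as np, cv2
from scipy.spatial.transform import Rotation as R
from station import status, snapshot, bot
def save(n,f):
    s=snapshot(n); cv2.imwrite('pics/'+f,s['color'][:,:,::-1]); np.savez('pics/'+f+'.npz',**s); return s
def rot(q): q=np.array(q); return R.from_quat([q[1],q[2],q[3],q[0]]).as_matrix()
def campose(s,obs=None):
    if 'origin' in s: return rot(s['rotation']) if np.size(s['rotation'])==4 else np.array(s['rotation']), np.array(s['origin'])
    T=np.array(s['T_tool_cam']); Rt=rot(obs['tcp_rot']); return Rt@T[:3,:3], Rt@T[:3,3]+obs['tool_pos']
def pts(s,obs=None):
    K=np.array(s['intrinsics']);z=s['range_z'];v,u=np.mgrid[0:400,0:640]
    x=(u-K[0,2])/K[0,0]*z;y=(v-K[1,2])/K[1,1]*z
    Rc,o=campose(s,obs); return np.stack([x,-y,-z],-1)@Rc.T+o
def ray(s,uv,zp,obs=None):
    K=np.array(s['intrinsics']);Rc,o=campose(s,obs)
    d=Rc@np.array([(uv[0]-K[0,2])/K[0,0],-(uv[1]-K[1,2])/K[1,1],-1]); return o+d*(zp-o[2])/d[2]
E
python3 - <<'E'
from h import *
for n in ['scene','top']:
    s=dict(np.load(f'pics/{n}1.png.npz')); P=pts(s)
    m=((P[...,2]>270)&(P[...,2]<305)&(s['color'].min(-1)>150)&(s['range_z']>0)).astype(np.uint8)
    k,l,st,c=cv2.connectedComponentsWithStats(m); i=1+np.argmax(st[1:,4]); mm=l==i
    print(n,st[i],'z',np.percentile(P[mm][:,2],[5,50,95]), 'counter',P[300,100],P[330,250])
    r=cv2.minAreaRect(P[mm][:,:2].astype(np.float32)); print(r)
    # contour by rays onto z=287
    cs,_=cv2.findContours(mm.astype(np.uint8),0,2); c=max(cs,key=cv2.contourArea)[:,0]
    q=np.array([ray(s,p,287)[:2] for p in c],np.float32); r=cv2.minAreaRect(q); print('ray',r)
E
```

```text
scene [ 232  146   96   98 7721] z [274.70132406 282.11418313 288.97788554] counter [387.20195191 805.93427029  -5.81838462] [202.73645601 269.15609243  -8.62367902]
((606.442626953125, 90.42546081542969), (298.1399230957031, 340.28759765625), 77.43221282958984)
ray ((601.2198486328125, 89.85011291503906), (295.70281982421875, 336.5330505371094), 77.16223907470703)
top [ 242  136   96   98 6741] z [276.09860267 283.76311964 290.35197324] counter [177.13491009 912.40656671   0.98191616] [ 50.66910452 280.25714452  -0.9289615 ]
((608.4517822265625, 94.5738754272461), (300.4836730957031, 341.9863586425781), 77.84980010986328)
ray ((605.457763671875, 93.3384780883789), (299.97607421875, 336.6654052734375), 77.0302963256836)
```

```bash
python3 - <<'E'
import cv2
a=cv2.imread('pics/top1.png')[120:250,230:450]; cv2.imwrite('pics/top1z.png',cv2.resize(a,None,fx=3.6,fy=3.6,interpolation=cv2.INTER_CUBIC))
E
```

```text
(no output)
```

View pics/top1z.png

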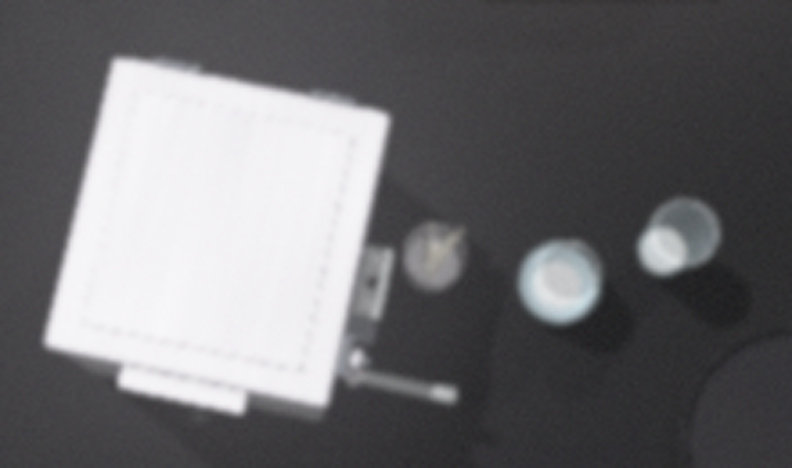

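The zoom shows the grip bar running from about pixel (329,222) to its flange at (354,229). A dark spot on the catch block at (333.6,197.8) is probably the hole. The cup is at (350.5,190), close to the block.

```bash
python3 - <<'E'
from h import *
S={n:dict(np.load(f'pics/{n}1.png.npz')) for n in ['scene','top']}
yaw=np.deg2rad(-12.9);ex=np.array([np.cos(yaw),np.sin(yaw)]);ey=np.array([-ex[1],ex[0]])
B={'top':np.array([628.2,88.1]),'scene':np.array([623.9,84.6])}
def tob(p,b): return np.array([(p[:2]-b)@ex,(p[:2]-b)@ey])
s=S['top']; 
for n,uv,z in [('flange',(353.6,229.4),97),('barstart',(331,223.5),97),('hole?',(333.6,197.8),235),('cuprim',(350.8,191.3),70),('tulip',(385.5,198.3),105),('tumblerTop',(420,184.6),130)]:
    p=ray(s,uv,z); print(n,p.round(1),'bin',tob(p,B['top']).round(1))
for n in S:
    b=B[n]
    for bp in [(-105,-232,97),(-53,-166,235)]:
        print(n,bp,(b+ex*bp[0]+ey*bp[1]).round(1))
    P=pts(S[n]); m=(P[...,2]>80)&(P[...,2]<125)&(P[...,0]<560)&(P[...,0]>380)&(P[...,1]<-60)&(P[...,1]>-190)&(S[n]['range_z']>0)
    v,u=np.nonzero(m); print(n,len(u)); 
    if len(u): print(np.c_[u,v,P[m].round(0)][::max(1,len(u)//14)].astype(int).tolist())
a=cv2.imread('pics/scene1.png')[130:260,220:440]; cv2.imwrite('pics/scene1z.png',cv2.resize(a,None,fx=3.6,fy=3.6,interpolation=cv2.INTER_CUBIC))
E
```

```text
flange [ 457.1 -150.8   97. ] bin [-113.4 -271.1]
barstart [482.  -59.3  97. ] bin [-109.6 -176.3]
hole? [566.8 -67.6 235. ] bin [ -25.1 -165.5]
cuprim [ 618.7 -144.1   70. ] bin [  42.6 -228.5]
tulip [ 582.6 -283.   105. ] bin [  38.4 -371.9]
tumblerTop [ 633.6 -420.5  130. ] bin [ 118.8 -494.6]
scene (-105, -232, 97) [ 469.8 -118.1]
scene (-53, -166, 235) [535.2 -65.4]
scene 124
[[329, 236, 486, -61, 90], [337, 236, 478, -89, 104], [335, 237, 476, -81, 103], [343, 237, 472, -110, 103], [352, 237, 469, -143, 94], [336, 238, 475, -85, 91], [344, 238, 467, -112, 106], [352, 238, 465, -142, 98], [331, 239, 470, -65, 104], [339, 239, 466, -94, 106], [347, 239, 465, -124, 94], [355, 239, 458, -152, 103], [341, 240, 463, -101, 100], [349, 240, 458, -129, 103], [357, 240, 453, -158, 106], [356, 241, 451, -154, 101]]
top (-105, -232, 97) [ 474.1 -114.6]
top (-53, -166, 235) [539.5 -61.9]
top 99
[[332, 223, 483, -63, 105], [335, 224, 479, -75, 101], [333, 225, 475, -67, 107], [340, 225, 475, -96, 100], [333, 226, 471, -67, 107], [340, 226, 471, -96, 101], [347, 226, 470, -124, 108], [340, 227, 467, -95, 107], [347, 227, 466, -124, 107], [354, 227, 467, -153, 98], [346, 228, 463, -120, 103], [353, 228, 462, -148, 108], [349, 229, 458, -132, 107], [350, 230, 455, -136, 100], [355, 231, 450, -155, 109]]
```

View pics/scene1z.png

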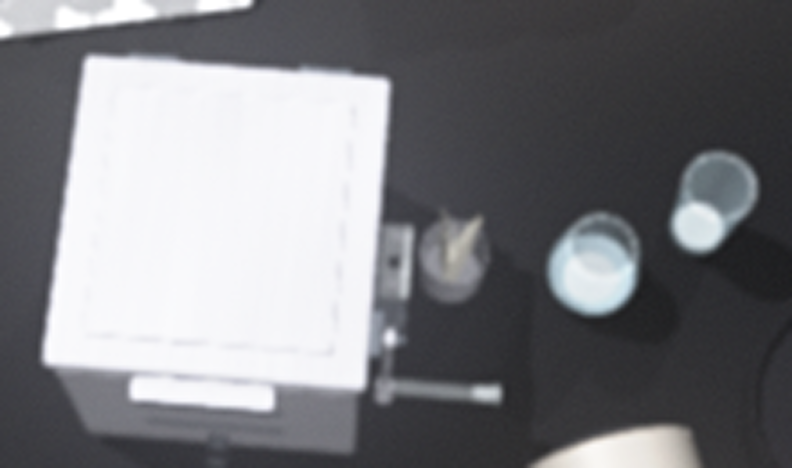

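```bash
python3 -m inch '[[-0.010,-0.014,0,-2],[-0.030,-0.042,0,-6],[-0.054,-0.076,0,-11],[-0.078,-0.111,0,-16],[-0.102,-0.146,0,-21],[-0.126,-0.180,0,-26],[-0.150,-0.214,0,-31],[-0.174,-0.248,0,-36],[-0.198,-0.282,0,-41],[-0.222,-0.316,0,-46],[-0.246,-0.350,0,-51],[-0.268,-0.382,0,-57]]' -0.3 15; python3 - <<'E'
from h import *
yaw=np.deg2rad(-12.9)
o=status.get_obs(); M=rot(o['tcp_rot']); print(o['t'],o['tool_pos'],o['joints'],o['gripper_width'])
d=np.array([469,-116,230])-o['tool_pos']; print('tool delta',M.T@d,'turn',np.rad2deg(np.arctan2(M[1,0],M[0,0])-yaw))
E
```

```text
t: 1.1
tool_pos: [433.1, -156.4, 226.6]
tcp_rot: [-0.0, 0.986, -0.165, -0.0]
force: [0.0, -0.1, 1.2]
gripper_width: 59.5
1.1 [ 433.14247489 -156.37515345  226.61806882] [-5.13114752e-01  2.24080447e-01  1.69056218e+00 -3.47196266e-05
  1.22714287e+00 -1.82407085e-01] 59.498500737630785
tool delta [ 20.80411302 -49.8304869   -3.38585859] turn -6.047483148293785
```

```bash
python3 -m inch '[[0.005,-0.012,0,-2],[0.012,-0.030,0,-4],[0.018,-0.044,0,-6],[0.021,-0.050,0,-6],[0.021,-0.050,0,-6],[0.021,-0.050,0,-6]]'; python3 - <<'E'
from h import *
o=status.get_obs(); s=save('wrist','w1.png'); print(o['tool_pos'],s['T_tool_cam'],o['t'])
np.savez('pics/w1o.npz',**o)
E
```

```text
t: 1.6
tool_pos: [468.2, -118.4, 226.4]
tcp_rot: [0.0, 0.993, -0.115, -0.0]
force: [-0.5, -0.6, 0.4]
gripper_width: 59.6
[ 468.20277458 -118.37180319  226.40530254] [[ 9.99999984e-01 -1.54642626e-04  8.88591195e-05  2.17533110e-01]
 [-1.26358378e-04 -9.65891888e-01 -2.58945639e-01 -6.91879932e+01]
 [ 1.25872336e-04  2.58945623e-01 -9.65891893e-01 -1.59043065e+02]
 [ 0.00000000e+00  0.00000000e+00  0.00000000e+00  1.00000000e+00]] 1.6
```

View pics/w1.png

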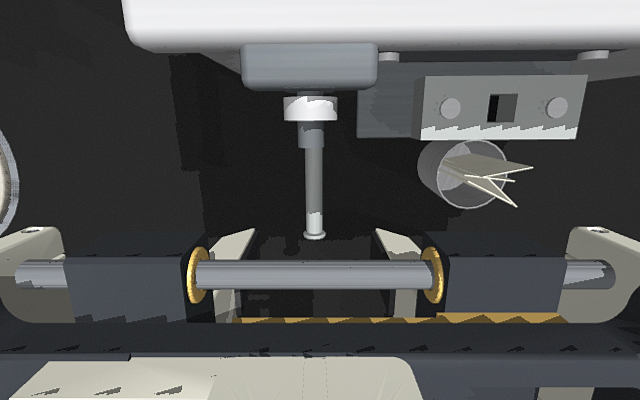

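The wrist camera, mounted on the bin side, shows the following:
- The grip bar runs down column 314, from (313,140) to the flange at (314,237).
- The block on the catch is at (415-588, 75-138), with a square hole at (503,108) between screws at (450,108) and (557,108).

The camera sits on the tool's side nearest the rod, so I will turn the tool half round to keep it outside.

```bash
python3 - <<'E'
from h import *
s=dict(np.load('pics/w1.png.npz')); o=dict(np.load('pics/w1o.npz'))
print('j',o['joints'],s['intrinsics'])
P=pts(s,o)
yaw=np.deg2rad(-12.9);ex=np.array([np.cos(yaw),np.sin(yaw)]);ey=np.array([-ex[1],ex[0]]);B=np.array([626,86.5])
def tob(p): return np.array([*( (p[:2]-B)@np.c_[ex,ey]),p[2]]).round(1)
for v in (165,190,215):
    row=P[v,290:340]; m=(row[:,2]>80)&(row[:,2]<125); print(v,290+np.nonzero(m)[0][[0,-1]],row[m].mean(0).round(1),row[m][:,2].max(),tob(row[m].mean(0)))
print('flange',[tob(P[v,314]) for v in (230,235,238)])
for uv in [(503,108),(450,108),(557,108),(415,137),(578,137),(425,75),(588,75)]:
    p=ray(s,uv,235,o); print(uv,p.round(1),tob(p),'depth',P[uv[1],uv[0]].round(1))
E
```

```text
j [-4.06160942e-01  2.65853294e-01  1.63445668e+00 -5.36297022e-04
  1.24206026e+00 -1.75131151e-01] [[315.90430359   0.         314.66264355]
 [  0.         315.90430359 198.68527758]
 [  0.           0.           1.        ]]
165 [305 321] [472.5 -93.7 104. ] 106.18713351288449 [-109.3 -210.   104. ]
190 [305 322] [ 467.7 -116.4  103.7] 107.1013883231422 [-109.  -233.1  103.7]
215 [306 322] [ 462.6 -139.8  104. ] 106.67703550812769 [-108.7 -257.   104. ]
flange [array([-108.8, -271.1,  106.2]), array([-108.8, -275.6,  107.5]), array([-108.8, -277.4,  110.6])]
(503, 108) [568.7 -68.2 235. ] [ -21.3 -163.6  235. ] depth [573.8 -69.2 225.9]
(450, 108) [545.1 -62.6 235. ] [ -45.5 -163.4  235. ] depth [543.8 -62.4 238.4]
(557, 108) [592.8 -73.8 235. ] [   3.4 -163.7  235. ] depth [590.8 -73.4 237.8]
(415, 137) [527.6 -71.9 235. ] [ -60.5 -176.4  235. ] depth [529.6 -72.9 228.1]
(578, 137) [601.9 -89.4 235. ] [  15.7 -176.8  235. ] depth [ 7.853e+02 -1.492e+02  1.000e-01]
(425, 75) [536. -46. 235.] [ -58.2 -149.2  235. ] depth [540.9 -45.5 220.6]
(588, 75) [606.7 -62.6 235. ] [  14.5 -149.6  235. ] depth [701.  -71.5 119. ]
```

```bash
python3 -m inch '[[0,0,-0.02,3],[0,0,-0.04,9],[0,0,-0.06,16],[0,0,-0.06,23],[0,0,-0.06,30],[0,0,-0.06,37],[0,0,-0.06,44],[0,0,-0.06,51],[0,0,-0.06,58],[0,0,-0.06,65],[0,0,-0.06,72],[0,0,-0.06,79]]' && python3 -m inch '[[0,0,0,7],[0,0,0,14],[0,0,0,21],[0,0,0,28],[0,0,0,35],[0,0,0,42],[0,0,0,49],[0,0,0,56],[0,0,0,63],[0,0,0,70],[0,0,0,77],[0,0,0,84]]' && python3 -m inch '[[0,0,0.01,6],[0,0,0.025,11],[0,0,0.04,15],[0,0,0.05,17],[0,0,0.05,17],[0,0,0.05,17]]';python3 - <<'E'
from h import *
o=status.get_obs(); s=save('wrist','w2.png'); np.savez('pics/w2o.npz',**o); print(o['tool_pos'],o['joints'],o['t'])
M=rot(o['tcp_rot']);print(np.rad2deg(np.arctan2(M[1,0],M[0,0])))
E
```

```text
t: 2.65
tool_pos: [467.9, -119.2, 286.7]
tcp_rot: [-0.0, -0.69, 0.723, 0.0]
force: [0.3, -0.5, -0.5]
gripper_width: 59.8
t: 3.65
tool_pos: [467.8, -119.2, 286.7]
tcp_rot: [-0.0, -0.029, 1.0, -0.0]
force: [-0.2, -0.3, -0.2]
gripper_width: 60.0
t: 4.15
tool_pos: [468.0, -118.9, 236.7]
tcp_rot: [-0.0, 0.115, 0.993, -0.0]
force: [0.2, 0.0, 0.2]
gripper_width: 59.3
[ 467.99039116 -118.89087954  236.66176631] [-4.07492964e-01  2.57011195e-01  1.61702081e+00 -2.86672290e-04
  1.26843921e+00  2.96504857e+00] 4.15
166.77249886282848
```

View pics/w2.png

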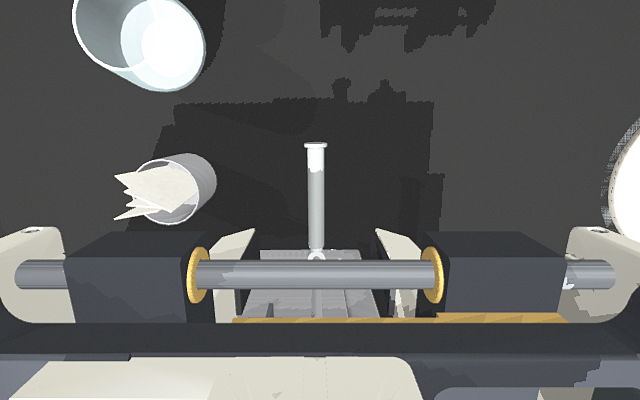

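The tool is flipped. The bar now shows at column 316, rows 142-250, with the flange at the top and centred between the fingers. The cup is at (170,190) and clear. Checking the offset.

```bash
python3 - <<'E'
from h import *
s=dict(np.load('pics/w2.png.npz')); o=dict(np.load('pics/w2o.npz'))
P=pts(s,o);M=rot(o['tcp_rot'])
for v in (165,190,215,235):
    row=P[v,290:340]; m=(row[:,2]>80)&(row[:,2]<125); p=row[m].mean(0); print(v,290+np.nonzero(m)[0][[0,-1]],p.round(1),row[m][:,2].max(),'tool',(M.T@(p-o['tool_pos'])).round(1))
p=P[146,316];print('flange',p,(M.T@(p-o['tool_pos'])).round(1))
E
```

```text
165 [307 323] [ 462.2 -142.2  104. ] 106.53345951674817 tool [ 1.000e-01 -2.400e+01  1.326e+02]
190 [308 323] [ 467.2 -118.9  104.3] 106.93632829775606 tool [  0.6  -0.2 132.3]
215 [308 323] [472.9 -94.6 104.1] 106.35114193504927 tool [  0.6  24.7 132.6]
235 [308 323] [477.6 -74.5 104.1] 106.09339407932202 tool [  0.7  45.5 132.6]
flange [ 457.26479122 -159.53953666  109.30409107] [  1.  -42.  127.4]
```

```bash
python3 -m inch '[[0.0005,0.003,0.010,0],[0.0005,0.003,0.03,0],[0.0005,0.003,0.055,0],[0.0005,0.003,0.08,0],[0.0005,0.003,0.105,0],[0.0005,0.003,0.125,0],[0.0005,0.003,0.140,0],[0.0005,0.003,0.150,0],[0.0005,0.003,0.157,0],[0.0005,0.003,0.157,0]]' && python3 -m inch '[[0,0,0,0],[0,0,0,0],[0,0,0,0],[0,0,0,0],[0,0,0,0],[0,0,0,0]]' 1 30
```

```text
t: 5.03
tool_pos: [468.6, -115.3, 79.2]
tcp_rot: [-0.0, 0.115, 0.993, 0.0]
force: [0.3, 0.4, 0.8]
gripper_width: 59.5
t: 5.53
tool_pos: [468.9, -115.2, 80.0]
tcp_rot: [0.0, 0.115, 0.993, -0.0]
force: [-0.0, 0.2, 0.1]
gripper_width: 23.9
```

```bash
python3 -m inch '[[0,0,0,0],[0,0,0,0],[0,0,0,0],[0,0,0,0]]'; cat > k.py <<'E'
import numpy as np
from scipy.optimize import brentq
def piv(t): return np.array([145-250*np.cos(t),262+250*np.sin(t)])
def G(tip):
    tip=np.array(tip,float)
    ts=np.linspace(-.2,1.25,300); f=lambda t: np.linalg.norm(piv(t)-tip)-215
    v=[f(t) for t in ts]
    # the branch with pivot above tip (f increasing)
    for i in range(len(ts)-1,0,-1):
        if v[i-1]<0<=v[i]: t=brentq(f,ts[i-1],ts[i]); p=piv(t); return t,tip+(p-tip)*50/215,p
    return None
def row(tip,ref): 
    t,g,p=G(tip); d=g-np.array(ref); return round(t,3),(-d[0]).round(1),(-d[1]).round(1),'lean',np.rad2deg(np.arctan2(p[0]-tip[0],p[1]-tip[1])).round(1)
E
python3 - <<'E'
from k import *
for x in [-105.01]: print(G((x,47.1)))
for tip in [(-105,60),(-108,80),(-112,110),(-112,140),(-112,170),(-112,200),(-112,230),(-112,255),(-100,258),(-80,258),(-60,256),(-45,252),(-35,245),(-35,235),(-18,235),(-18,223)]:
    print(tip,row(tip,(-105,97)))
E
```

```text
t: 5.87
tool_pos: [468.9, -115.2, 79.8]
tcp_rot: [0.0, 0.115, 0.993, -0.0]
force: [-0.5, -0.3, 1.2]
gripper_width: 15.2
(0.00039999907670910397, array([-105.00766977,   97.09999995]), array([-104.99998   ,  262.09999977]))
(-105, 60) (0.052, np.float64(-0.1), np.float64(-13.0), 'lean', np.float64(0.1))
(-108, 80) (0.132, np.float64(1.8), np.float64(-33.0), 'lean', np.float64(1.4))
(-112, 110) (0.253, np.float64(3.5), np.float64(-62.9), 'lean', np.float64(4.0))
(-112, 140) (0.375, np.float64(1.3), np.float64(-92.7), 'lean', np.float64(6.5))
(-112, 170) (0.499, np.float64(-1.7), np.float64(-122.2), 'lean', np.float64(10.1))
(-112, 200) (0.624, np.float64(-5.6), np.float64(-151.4), 'lean', np.float64(14.6))
(-112, 230) (0.748, np.float64(-10.1), np.float64(-180.0), 'lean', np.float64(20.0))
(-112, 255) (0.848, np.float64(-14.3), np.float64(-203.2), 'lean', np.float64(25.2))
(-100, 258) (0.882, np.float64(-25.0), np.float64(-206.8), 'lean', np.float64(23.6))
(-80, 258) (0.916, np.float64(-41.9), np.float64(-208.0), 'lean', np.float64(19.8))
(-60, 256) (0.936, np.float64(-58.2), np.float64(-207.2), 'lean', np.float64(15.3))
(-45, 252) (0.934, np.float64(-69.6), np.float64(-204.1), 'lean', np.float64(11.1))
(-35, 245) (0.904, np.float64(-75.9), np.float64(-197.6), 'lean', np.float64(6.8))
(-35, 235) (0.848, np.float64(-73.4), np.float64(-187.9), 'lean', np.float64(3.9))
(-18, 235) (0.851, np.float64(-86.6), np.float64(-188.0), 'lean', np.float64(-0.5))
(-18, 223) (0.778, np.float64(-83.5), np.float64(-175.9), 'lean', np.float64(-4.0))
```

Gripped at 15.2 mm, close to the 16 mm bar. Lifting in stages now.

```bash
python3 -m inch '[[0,0,-0.002,0],[0,0,-0.006,0],[0,0,-0.013,0],[0.001,0,-0.021,0],[0.002,0,-0.030,0],[0.002,0,-0.038,0],[0.003,0,-0.046,0],[0.003,0,-0.053,0],[0.0035,0,-0.059,0],[0.0035,0,-0.063,0],[0.0035,0,-0.063,0],[0.0035,0,-0.063,0]]'; python3 - <<'E'
from h import *
save('top','t3.png');save('wrist','w3.png')
a=cv2.imread('pics/t3.png')[120:250,230:450]; b=cv2.imread('pics/w3.png');cv2.imwrite('pics/c3.png',np.vstack([cv2.resize(a,(500,295)),cv2.resize(b,(488,305)) if 0 else cv2.resize(b,(500,300))]))
E
```

```text
t: 6.87
tool_pos: [465.5, -114.4, 142.9]
tcp_rot: [0.0, 0.115, 0.993, -0.0]
force: [1.4, -1.4, -4.6]
gripper_width: 15.3
```

View pics/c3.png

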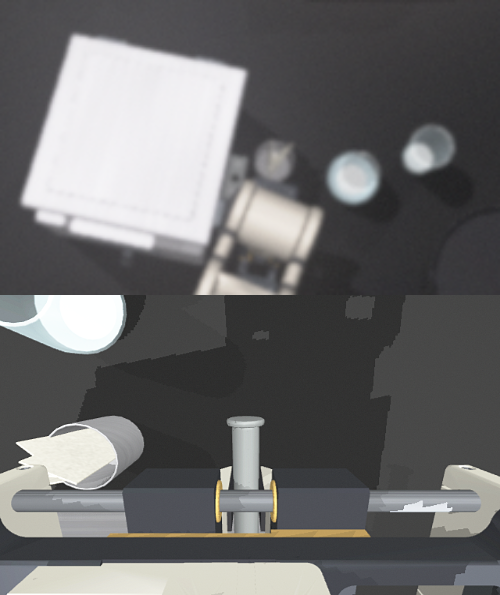

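The lid is rising, the bar is held at (247,500) in the lower composite, and the cup and glasses are unmoved. Continuing.

```bash
python3 -m inch '[[0,0,-0.004,0],[-0.001,0,-0.012,0],[-0.002,0,-0.021,0],[-0.003,0,-0.030,0],[-0.004,0,-0.040,0],[-0.005,0,-0.050,0],[-0.006,0,-0.060,0],[-0.007,0,-0.069,0],[-0.008,0,-0.077,0],[-0.009,0,-0.084,0],[-0.009,0,-0.088,0],[-0.009,0,-0.088,0]]' && python3 -m inch '[[0,0,-0.003,0],[-0.001,0,-0.010,0],[-0.003,0,-0.018,0],[-0.004,0,-0.027,0],[-0.006,0,-0.036,0],[-0.008,0,-0.044,0],[-0.009,0,-0.050,0],[-0.009,0,-0.052,0],[-0.009,0,-0.052,0]]'; python3 - <<'E'
from h import *
save('top','t4.png');save('scene','s4.png');save('wrist','w4.png')
a=cv2.imread('pics/t4.png')[100:250,230:450]; b=cv2.imread('pics/s4.png')[110:260,220:440];c=cv2.imread('pics/w4.png');cv2.imwrite('pics/c4.png',np.vstack([np.hstack([cv2.resize(a,(400,273)),cv2.resize(b,(400,273))]),np.hstack([cv2.resize(c,(480,300)),np.zeros((300,320,3),np.uint8)])]))
E
```

```text
t: 7.97
tool_pos: [474.5, -116.5, 231.8]
tcp_rot: [0.001, 0.115, 0.993, -0.0]
force: [0.3, -0.7, -5.0]
gripper_width: 14.9
t: 8.72
tool_pos: [483.3, -118.5, 283.5]
tcp_rot: [0.001, 0.115, 0.993, -0.0]
force: [0.1, -0.6, -4.4]
gripper_width: 14.8
```

View pics/c4.png

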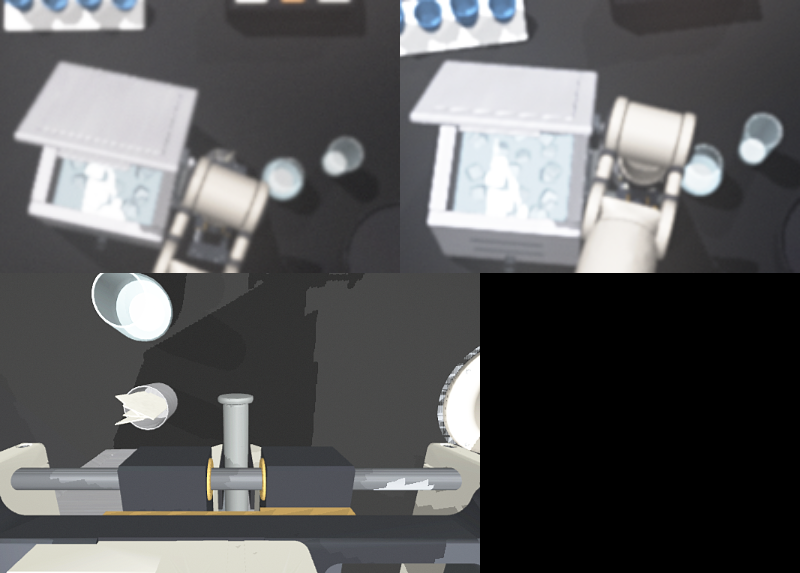

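The lid is up near 0.85 and the load is steady at about 5 N. Next I swing the tip over the catch.

```bash
python3 -m inch '[[-0.003,0,-0.001,0],[-0.008,0,-0.003,0],[-0.014,0,-0.0045,0],[-0.021,0,-0.005,0],[-0.028,0,-0.005,0],[-0.036,0,-0.0045,0],[-0.044,0,-0.004,0],[-0.050,0,-0.002,0],[-0.055,0,-0.001,0],[-0.059,0,0.003,0],[-0.061,0,0.0055,0],[-0.061,0,0.0055,0]]'; python3 - <<'E'
from k import *
ref=np.array([-105,97])+[75.5,197.5]
for x in (-38,-36,-34,-32,-30,-28,-26):
  for z in (247,243,239,235): print((x,z),row((x,z),ref)[:3])
# jacobian near: tip vs G
g0=G((-30,235))[1]; print('dG/dtipx',G((-29,235))[1]-g0,'dG/dtipz',G((-30,236))[1]-g0)
E
python3 - <<'E'
from h import *
o=status.get_obs();print(o['force'],o['tool_pos'])
E
```

```text
t: 9.87
tool_pos: [542.3, -131.9, 276.1]
tcp_rot: [-0.001, 0.115, 0.993, 0.0]
force: [-0.6, 5.1, -2.1]
gripper_width: 14.9
(-38, 247) (0.913, np.float64(1.5), np.float64(-2.0))
(-38, 243) (0.891, np.float64(2.5), np.float64(1.9))
(-38, 239) (0.869, np.float64(3.5), np.float64(5.8))
(-38, 235) (0.847, np.float64(4.5), np.float64(9.7))
(-36, 247) (0.915, np.float64(-0.1), np.float64(-2.1))
(-36, 243) (0.892, np.float64(0.9), np.float64(1.8))
(-36, 239) (0.87, np.float64(1.9), np.float64(5.7))
(-36, 235) (0.848, np.float64(2.9), np.float64(9.6))
(-34, 247) (0.916, np.float64(-1.7), np.float64(-2.1))
(-34, 243) (0.894, np.float64(-0.7), np.float64(1.8))
(-34, 239) (0.871, np.float64(0.3), np.float64(5.7))
(-34, 235) (0.848, np.float64(1.3), np.float64(9.6))
(-32, 247) (0.918, np.float64(-3.3), np.float64(-2.2))
(-32, 243) (0.895, np.float64(-2.3), np.float64(1.7))
(-32, 239) (0.872, np.float64(-1.3), np.float64(5.6))
(-32, 235) (0.849, np.float64(-0.3), np.float64(9.6))
(-30, 247) (0.919, np.float64(-4.9), np.float64(-2.2))
(-30, 243) (0.896, np.float64(-3.9), np.float64(1.7))
(-30, 239) (0.873, np.float64(-2.8), np.float64(5.6))
(-30, 235) (0.85, np.float64(-1.8), np.float64(9.6))
(-28, 247) (0.92, np.float64(-6.5), np.float64(-2.2))
(-28, 243) (0.897, np.float64(-5.4), np.float64(1.7))
(-28, 239) (0.873, np.float64(-4.4), np.float64(5.6))
(-28, 235) (0.85, np.float64(-3.4), np.float64(9.5))
(-26, 247) (0.921, np.float64(-8.1), np.float64(-2.3))
(-26, 243) (0.898, np.float64(-7.0), np.float64(1.6))
(-26, 239) (0.874, np.float64(-6.0), np.float64(5.6))
(-26, 235) (0.851, np.float64(-4.9), np.float64(9.5))
dG/dtipx [0.77855294 0.00976433] dG/dtipz [0.25202125 0.98769042]
[-0.56066924  5.07237564 -2.08799008] [ 542.33010741 -131.9446978   276.09253081]
```

```bash
python3 - <<'E'
from h import *
save('top','t5.png');save('scene','s5.png');save('wrist','w5.png')
a=cv2.imread('pics/t5.png')[100:250,230:450]; b=cv2.imread('pics/s5.png')[110:260,220:440];c=cv2.imread('pics/w5.png');cv2.imwrite('pics/c5.png',np.vstack([np.hstack([cv2.resize(a,(400,273)),cv2.resize(b,(400,273))]),np.hstack([cv2.resize(c,(480,300)),np.zeros((300,320,3),np.uint8)])]))
o=status.get_obs();print(o['force'],o['torque'],o['tool_pos'])
E
```

```text
[-0.9123035   5.89341126 -2.88750185] [ 0.95094731 -0.20119884  0.00828539] [ 541.99502844 -131.87509752  276.48504952]
```

View pics/c5.png

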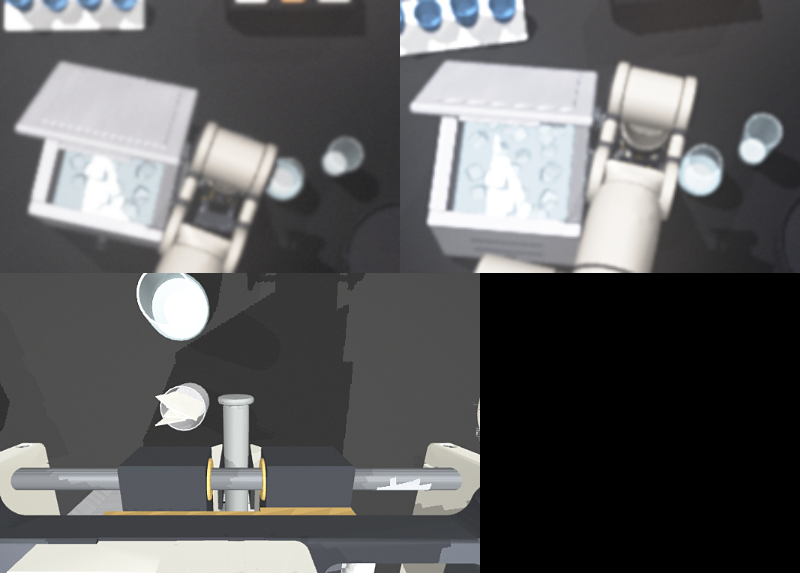

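```bash
python3 -m inch '[[0,0.0005,0,0],[0,0.001,0,0],[0,0.001,0,0]]'
```

```text
t: 10.27
tool_pos: [542.2, -131.9, 276.9]
tcp_rot: [-0.0, 0.115, 0.993, -0.0]
force: [-2.0, 1.1, -3.0]
gripper_width: 14.9
```

```bash
python3 -m inch '[[-0.0005,0,0.0015,0],[-0.001,0,0.003,0],[-0.001,0,0.005,0],[-0.001,0,0.005,0]]'; python3 -m inch '[[-0.0005,0,0.001,0],[-0.0005,0,0.001,0],[-0.0005,0,0.001,0]]';python3 -m inch '[[0,0,0.001,0],[0,0,0.001,0],[0,0,0.001,0]]'
```

```text
t: 10.6
tool_pos: [543.3, -132.0, 271.8]
tcp_rot: [-0.0, 0.115, 0.993, -0.0]
force: [-2.8, 0.9, -2.6]
gripper_width: 15.0
t: 10.85
tool_pos: [543.8, -132.1, 271.0]
tcp_rot: [-0.0, 0.115, 0.993, -0.0]
force: [-2.5, -1.2, -1.7]
gripper_width: 15.4
t: 11.1
tool_pos: [543.8, -132.1, 270.1]
tcp_rot: [-0.0, 0.115, 0.993, -0.0]
force: [-2.6, -2.6, -1.2]
gripper_width: 15.3
```

```bash
for i in 1 2; do python3 -m inch '[[0,0,0.001,0],[0,0,0.001,0],[0,0,0.001,0]]' | grep -E "pos|force"; done
```

```text
tool_pos: [543.9, -132.0, 269.1]
force: [-3.1, -3.1, -2.7]
tool_pos: [543.9, -132.0, 268.4]
force: [-3.5, -3.9, -1.4]
```

```bash
python3 -m inch '[[0,-0.0007,0,0],[0,-0.0007,0.001,0],[0,-0.0007,0.001,0],[0,-0.0007,0.001,0]]' | grep -E "pos|force"; python3 -m inch '[[0,0,0.001,0],[0,0,0.001,0],[0,0,0.001,0]]' | grep -E "t:|pos|force"
```

```text
tool_pos: [544.0, -132.1, 268.2]
force: [-4.9, -1.0, 5.2]
t: 12.18
tool_pos: [544.0, -132.1, 268.0]
tcp_rot: [0.001, 0.115, 0.993, -0.0]
force: [-5.2, -0.2, 10.8]
```

Contact is clear: vertical force went from about -1.4 to +5 and then +11 N at the expected height. I'll ease off to about 5 N and slide towards the back.

```bash
python3 -m inch '[[0,0,-0.001,0],[0,0,-0.001,0]]' | grep -E "pos|force"; for i in 1 2 3; do python3 -m inch '[[-0.0005,0,0,0],[-0.001,0,0,0],[-0.001,0,0,0]]' | grep -E "t:|pos|force"; done
```

```text
tool_pos: [544.0, -132.1, 268.1]
force: [-4.3, 0.5, 7.4]
t: 12.6
tool_pos: [544.0, -132.1, 268.1]
tcp_rot: [-0.001, 0.115, 0.993, 0.0]
force: [-9.2, 0.7, 8.9]
t: 12.85
tool_pos: [544.4, -132.2, 268.0]
tcp_rot: [-0.001, 0.115, 0.993, 0.0]
force: [-10.4, 1.4, 9.2]
t: 13.1
tool_pos: [545.4, -132.4, 268.0]
tcp_rot: [-0.001, 0.115, 0.993, 0.0]
force: [-11.4, 1.5, 9.7]
```

```bash
python3 -m inch '[[0,0,-0.0008,0],[0,0,-0.0008,0]]' | grep -E "pos|force"; for i in 1 2 3; do python3 -m inch '[[-0.0005,0,0,0],[-0.001,0,0,0],[-0.001,0,0,0]]' | grep -E "t:|pos|force"; done
```

```text
tool_pos: [546.1, -132.6, 268.1]
force: [-5.6, 0.7, 5.1]
t: 13.52
tool_pos: [547.2, -132.8, 268.0]
tcp_rot: [-0.001, 0.115, 0.993, 0.0]
force: [-6.2, 1.3, 3.6]
t: 13.77
tool_pos: [548.2, -133.1, 267.9]
tcp_rot: [-0.001, 0.115, 0.993, 0.0]
force: [-5.3, 0.5, 2.9]
t: 14.02
tool_pos: [549.6, -133.4, 267.6]
tcp_rot: [-0.0, 0.115, 0.993, 0.0]
force: [-1.4, 0.3, -2.4]
```

```bash
for i in 1 2; do python3 -m inch '[[0,0,0.0005,0],[0,0,0.001,0],[0,0,0.001,0]]' | grep -E "t:|pos|force"; done
```

```text
t: 14.27
tool_pos: [549.6, -133.4, 266.4]
tcp_rot: [-0.0, 0.115, 0.993, 0.0]
force: [-1.7, 0.6, -3.1]
t: 14.52
tool_pos: [549.7, -133.5, 265.9]
tcp_rot: [-0.0, 0.115, 0.993, 0.0]
force: [-1.6, 2.2, -1.5]
```

```bash
for i in 1 2; do python3 -m inch '[[0,0,0.001,0],[0.0003,0,0.002,0],[0.0003,0,0.002,0]]' | grep -E "t:|pos|force"; done
```

```text
t: 14.77
tool_pos: [549.6, -133.5, 263.9]
tcp_rot: [0.0, 0.115, 0.993, 0.0]
force: [-0.3, 2.2, -2.5]
t: 15.02
tool_pos: [549.1, -133.4, 261.8]
tcp_rot: [0.0, 0.115, 0.993, 0.0]
force: [0.4, 4.2, -3.0]
```

```bash
python3 -m inch '[[0,0.0007,0.001,0],[0.0005,0.0007,0.002,0],[0.0005,0.0007,0.002,0]]' | grep -E "t:|pos|force"; python3 -m inch '[[0,0,0.001,0],[0.0005,0,0.002,0],[0.0005,0,0.002,0]]' | grep -E "t:|pos|force";python3 -m inch '[[0,0,0.0005,0],[0.0002,0,0.001,0],[0.0002,0,0.001,0]]' | grep -E "t:|pos|force"
```

```text
t: 15.27
tool_pos: [548.8, -133.3, 259.8]
tcp_rot: [0.0, 0.115, 0.993, -0.0]
force: [-0.4, 0.5, -3.3]
t: 15.52
tool_pos: [548.4, -133.2, 258.0]
tcp_rot: [0.0, 0.115, 0.993, -0.0]
force: [1.8, -1.0, -1.5]
t: 15.77
tool_pos: [548.3, -133.1, 257.1]
tcp_rot: [0.0, 0.115, 0.993, -0.0]
force: [1.0, -1.6, -0.5]
```

```bash
for i in 1 2; do python3 -m inch '[[0,0,0.0005,0],[0.0002,0,0.001,0],[0.0002,0,0.001,0]]' | grep -E "t:|pos|force";done
```

```text
t: 16.02
tool_pos: [548.1, -133.0, 256.3]
tcp_rot: [0.001, 0.115, 0.993, -0.0]
force: [0.3, -2.8, -0.8]
t: 16.27
tool_pos: [548.2, -133.0, 256.0]
tcp_rot: [0.001, 0.115, 0.993, -0.001]
force: [0.7, -2.9, 4.5]
```

```bash
python3 -m inch '[[0,-0.0005,0.0005,0],[0,-0.0005,0.001,0],[0,-0.0005,0.001,0]]' | grep -E "t:|pos|force"; python3 - <<'E'
from h import *
save('top','t6.png');save('scene','s6.png');save('wrist','w6.png')
a=cv2.imread('pics/t6.png')[100:250,230:450]; b=cv2.imread('pics/s6.png')[110:260,220:440];c=cv2.imread('pics/w6.png');cv2.imwrite('pics/c6.png',np.vstack([np.hstack([cv2.resize(a,(400,273)),cv2.resize(b,(400,273))]),np.hstack([cv2.resize(c,(480,300)),np.zeros((300,320,3),np.uint8)])]))
o=status.get_obs();print(o['force'],o['torque'],o['tool_pos'])
E
```

```text
t: 16.52
tool_pos: [548.2, -133.0, 255.9]
tcp_rot: [0.002, 0.115, 0.993, -0.0]
force: [0.2, -0.8, 9.5]
[0.3158466  0.13706526 9.40983669] [ 0.08265069 -0.30251129  0.00842402] [ 548.18697995 -133.02094951  255.89829648]
```

View pics/c6.png

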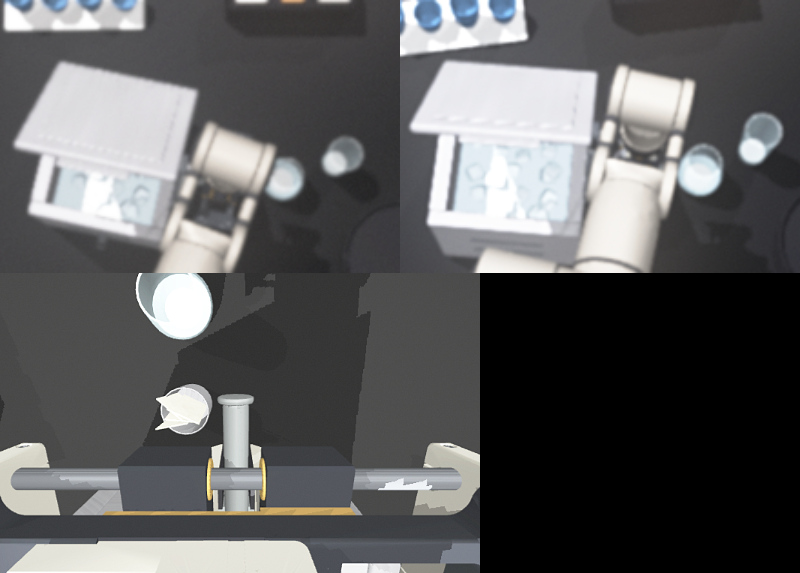

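Seated: about 12 mm below the surface contact, the force rose to 9.5 N, which is the collar on the block. I'll unload, open gently and look.

```bash
python3 -m inch '[[0,0,-0.001,0],[0,0,-0.0012,0],[0,0,-0.0012,0]]' | grep -E "t:|pos|force|width"; python3 -m inch '[[0,0,0,0],[0,0,0,0],[0,0,0,0],[0,0,0,0],[0,0,0,0],[0,0,0,0]]' 0.2 | grep -E "t:|pos|force|width"
python3 - <<'E'
from h import *
save('wrist','w7.png');s=save('top','t7.png')
a=cv2.imread('pics/t7.png')[100:250,230:450];c=cv2.imread('pics/w7.png');cv2.imwrite('pics/c7.png',np.vstack([cv2.resize(a,(480,300)),cv2.resize(c,(480,300))]))
E
```

```text
t: 16.92
tool_pos: [548.1, -133.0, 256.0]
tcp_rot: [0.001, 0.115, 0.993, -0.0]
force: [2.7, -0.4, 5.7]
gripper_width: 15.4
t: 17.42
tool_pos: [547.3, -133.0, 254.9]
tcp_rot: [-0.0, 0.115, 0.993, 0.0]
force: [0.5, -0.4, 0.9]
gripper_width: 36.3
```

View pics/c7.png

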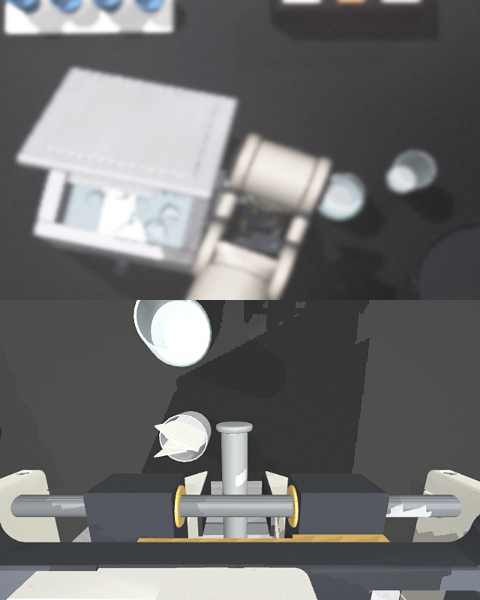

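```bash
python3 -m inch '[[0,0,0,0],[0,0,0,0],[0,0,-0.003,0],[0,0,-0.01,0],[0,0,-0.02,0],[0,0,-0.035,0],[0,0,-0.05,0],[0,0,-0.07,0],[0,0,-0.09,0],[0,0,-0.105,0],[0,0,-0.115,0],[0,0,-0.12,0]]' -0.2 && python3 -m inch '[[0,-0.01,0,0],[0.01,-0.03,0,0],[0.03,-0.055,0,0],[0.05,-0.085,0,0],[0.07,-0.115,0,0],[0.09,-0.145,0,0],[0.11,-0.175,0,0],[0.12,-0.2,0,0],[0.13,-0.22,0,0],[0.14,-0.235,0,0],[0.14,-0.24,0,0],[0.14,-0.24,0,0]]'
python3 - <<'E'
from h import *
o=status.get_obs();np.savez('pics/w8o.npz',**o);save('top','t8.png');save('scene','s8.png')
a=cv2.imread('pics/t8.png')[100:250,230:450]; b=cv2.imread('pics/s8.png')[110:260,220:440];c=cv2.imread('pics/t8.png')[160:240,300:380];d=cv2.imread('pics/s8.png')[160:240,290:370];cv2.imwrite('pics/c8.png',np.vstack([np.hstack([cv2.resize(a,(400,273)),cv2.resize(b,(400,273))]),np.hstack([cv2.resize(c,(320,320),interpolation=2),cv2.resize(d,(480,320),interpolation=2)])]))
E
```

```text
t: 18.52
tool_pos: [547.9, -133.2, 378.2]
tcp_rot: [0.002, 0.115, 0.993, -0.001]
force: [-0.4, -0.3, 0.9]
gripper_width: 55.0
t: 19.52
tool_pos: [355.5, -335.9, 374.7]
tcp_rot: [-0.0, 0.116, 0.993, 0.0]
force: [-0.0, 0.7, 0.0]
gripper_width: 54.9
```

View pics/c8.png

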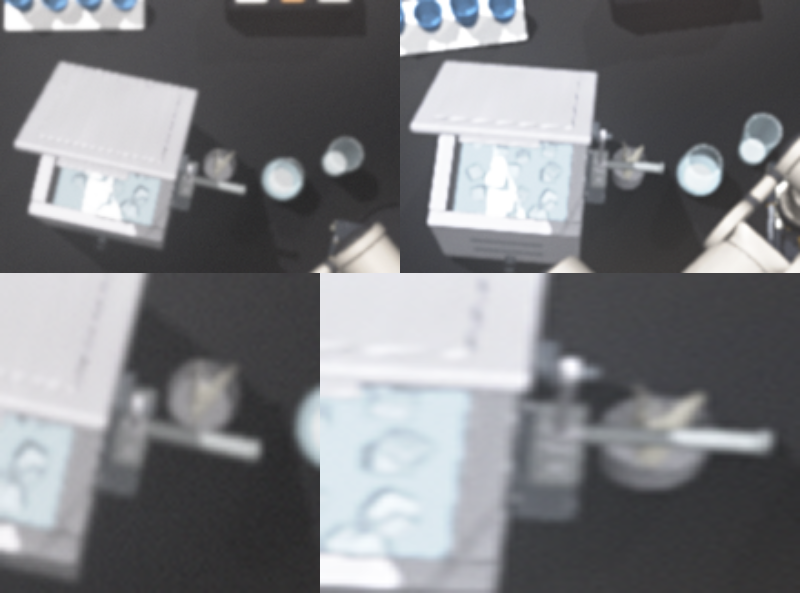

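The lid stands on the rod with the arm clear. The grip bar is out over the cup from the block, and the glasses and cup are where they were. I'll check the lid angle and bystanders numerically.

```bash
python3 - <<'E'
from h import *
for n in ('top','scene'):
    f='t8' if n=='top' else 's8'
    s=dict(np.load(f'pics/{f}.png.npz'));P=pts(s)
    m=(P[...,2]>310)&(P[...,2]<490)&(s['color'].min(-1)>120)&(P[...,0]>480)&(P[...,0]<800)&(P[...,1]>-60)&(P[...,1]<280)
    p=P[m];c=np.median(p,0);nn=np.linalg.svd(p-c,full_matrices=False)[2][2]
    r=np.abs((p-c)@nn);p=p[r<6];nn=np.linalg.svd(p-p.mean(0),full_matrices=False)[2][2]
    print(n,len(p),'angle',np.arccos(abs(nn[2])),'zmax',p[:,2].max())
    s1=dict(np.load(f'pics/{n}1.png.npz'))
    d=np.abs(s['color'].astype(int)-s1['color']).max(-1)
    for k,(u0,u1,v0,v1) in {'top':{'cup':(340,362,178,203),'tulip':(373,398,184,212),'tumbler':(406,432,173,198),'jug':(180,212,208,234),'scoop':(165,222,238,262)},'scene':{'cup':(335,360,185,215),'tulip':(370,400,188,218),'tumbler':(405,432,170,202),'jug':(160,196,240,272)}}[n].items():
        a=cv2.cvtColor(s1['color'][v0:v1,u0:u1],7).astype(np.float32);b=cv2.cvtColor(s['color'][v0:v1,u0:u1],7).astype(np.float32)
        print(k,cv2.phaseCorrelate(a,b))
    # bar top height
    b=(P[...,2]>255)&(P[...,2]<300)&(P[...,1]<-100)&(P[...,1]>-190)&(P[...,0]>500)&(P[...,0]<620);print('bar',b.sum(),np.median(P[b],0) if b.any() else '')
E
```

```text
top 3588 angle 0.768611973614093 zmax 489.9649863055786
cup ((-0.0548223990126786, 0.8509739188081245), 0.7422806167602539)
tulip ((0.5396942645110521, -0.004173515304026765), 1.0019974530537923)
tumbler ((0.3532454094923114, 0.32987711141143805), 0.9475905919958044)
jug ((0.041227127567184496, 0.39732133451095386), 0.9147716733040633)
scoop ((0.14000254140472634, 0.0651617920367471), 0.9146965990463892)
bar 92 [ 545.79149909 -137.93750038  279.61170283]
scene 2895 angle 0.7674349732318713 zmax 489.9215108982926
cup ((1.3273306416190298, -0.5875038224735274), 0.4296408437093099)
tulip ((-0.005139123082049224, 0.11303458633327601), 0.9542696348826091)
tumbler ((0.6956038140612772, 0.21408863844778026), 0.962637922278157)
jug ((-0.026750014266575306, -0.0181025484561097), 0.9628806470168961)
bar 118 [ 543.20475408 -142.99224656  278.24327622]
```

```bash
python3 -c "
from station import bot,status
print(status.get_obs()['t']);print(bot.sign_off())"
```

```text
19.6167
the job is handed in; nothing more can be done
None
```

The ice bin's lid is propped open on the rod, and I handed the job in at 19.6 s of the 67 s allowed. I pinched the grip from above, raised the lid and swung the tip over the catch. I then felt along the block to the hole and lowered the pin in until the collar stopped it, about 12 mm down.

**Forces:** Vertical force never read above 11 N. Sliding friction peaked at about 11 N along the block, so feeling for the hole was firmer than the suggested 5 N but well under 35 N. The tool was also pulled sideways by up to 6 N while the tip crossed over to the block, and I eased that off.

**Last checks, with the arm clear:**
- **Lid:** the angle measures 0.77 rad in both fixed cameras, inside the expected 0.75–0.81.
- **Grip bar:** its height agrees with a fully seated pin to within about 2 mm.
- **Bystanders:** the tulip glass, tumbler, jug and scoop show no real shift in the pictures (under 1 pixel).
- **Receipt cup:** its image match was weaker because the grip bar now overlaps it in view. It looks unmoved, and nothing came near it. I did not check the tray numerically.

The hole's position from the first pictures was about 5 mm further back than where the pin went in, so I relied on feel.

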